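# Refit the knob of a tube roller mixer and hold it pressed

### The arm

A 7-joint arm with a two-finger parallel gripper is mounted at the origin on the work surface. World frame = base frame: x ahead of the robot, y to its left, z up, the work surface at z = 0. Lengths are in m, angles in rad, forces in N, time in s.
With the tool pointing down it reaches from about 0.4 to 0.85 m from the base axis. Payload 4.5 kg.
Tool frame: the origin (TCP) lies at the very end of the fingers, on their centre line; the grasp point (between the pads) lies 19 mm behind it; z points along the fingers, y is the line along which they close (so a half turn about z gives the same grasp; the last joint's range is limited). The gripper opens to 88 mm and grips with 3 to 60 N. Pads are 18 mm wide; open, the fingers measure 123 mm over their backs; the gripper's body (75 mm by 187 mm) begins 45 mm behind the grasp point.
Start: joints at [-1.178, 0.689, -0.195, 1.565, 0.157, 0.902, -0.215], TCP at [0.219, 0.585, 0.239] pointing down, gripper open.
Joint ranges: [-3.01, 3.01], [-0.46, 2.08], [-1.47, 1.51], [0.13, 2.56], [-1, 4.14], [0.04, 2.09], [-2.66, 2.66]. Speed limits (rad/s): [2.57, 2.57, 3.14, 3.14, 3.14, 3.14, 3.14].

### API

Orientations are given as a unit quaternion [x, y, z, w].
In Python, from plant import r gives the robot as it stands. The module is installed in compiled form; this text tells all that it offers.
- The arm moves only by the tool step_arm, never from a script. Its argument "increments" is a list of rows, each a list of 2 entries, a list of its own where there are three numbers: the shift along the world's x, y, z in cm, then the turn, a rotation vector about the world's x, y, z in degrees. A call has exactly 10 rows; each row shifts and turns the commanded pose from where the row before left it; what a row does not reach is not made up. A row lasts 1/10 s, in which the tool goes at most 50 mm and 8.59 degrees, less where a joint would pass 70% of its speed; a pose out of reach is approached as far as the arm can. A call is refused whole if a number of a shift passes 5 or a number of a turn 8.59, either way. A call with a gripper value outside its range is refused whole. "fingers" is the opening, from 0 (shut) to 1 (fully open), set as the call begins (left out, the last holds). The fingers move at their own pace and stop on an object; "grip_force" is the grip in N (left out, the last holds). Time passes only in rows, so rows that do not move let the fingers close, or fill a call up. It gives the time, the measured TCP pose, the force, the opening and the grip force at its end, in the units of the state.
- r.get_state(): the state, without advancing time (a new reading comes with each control period).
- r.snapshot(name): name is "scene" or "top" or "wrist"; returns (picture, depth): 384x512x3 uint8, red, green, blue; 384x512 float32, m along the optical axis (not along the pixel's ray), 0 where there is no reading.
- r.calibration(name): a dict with "fov_y" (degrees; the focal length in pixels is half the picture's height over the tangent of half this angle, whatever the lens; pixels are square), "cx", "cy" (the principal point, pixels), "R" (3x3) and "t" (3): a world point X has camera coordinates R X + t. Camera axes: x right, y down, z forward; pixel columns grow to the right and rows downward; lengths in m; the calibration is good to about 2 mm. The wrist camera is an equidistant fisheye: a pixel r from the principal point sees the ray r / f radians off the axis. A picture is of the moment at which its call begins: read the wrist's pose just before it. calibration takes no time and is no camera call; for the wrist camera it gives the pose at the moment of the call.
- r.finish_job(): hands the job in; it is judged then, once.
The state is a dict: "clock": time; "q": joint angles; "qd": joint speeds; "joint_torque": joint torques, N m; "tool_pos": TCP position; "eef_rot": TCP orientation; "contact_force": force on the tool from outside, world axes, zero at the start; "moment": the same for the moment, N m; "opening": opening from 0.0 (shut) to 1.0 (fully open); "finger_force": force on a finger pad.
Only numpy, scipy, OpenCV 4.12 (cv2) and the standard library are available. Lean on these libraries where they do the work, as an engineer would, in place of code of your own. Each camera call takes 0.05 s, during which the arm holds its last target. There are 200 camera calls.

### The job

The timer knob has come off the tube roller mixer on the ward counter. First slide the mixer's speed slide fully to its stop at the end of the track away from the bare spindle (off), then pick up the loose knob, turn it so that its bore matches the flat of the D-shaped spindle, put it fully home on the spindle and press it all the way down against the spindle's spring. Finish while still holding the knob pressed down with the gripper (do not let go), with the slide still off and the vial, beaker and pump bottle left where they are.

Things in the scene. Friction and masses are not known exactly. Their poses are not given: they have to be found in the camera images.
- mixer: The fixed tube roller mixer, origin under its centre: white casing 240 (x) x 300 (y) mm, flat deck 65 mm above the counter. Its near strip (-x half) carries the speed slide (-y end) and the spindle (+y end); the far half carries black rollers, up to 25 mm above the deck. Place and yaw vary.
- slide_top (a point): Top centre of the speed slide's grip: a grey cap 26 mm (x) by 18 mm (y) by 24 mm high with a thin white line, on the mixer's near strip. This point is 91 mm above the counter, 26 mm above the deck. The track runs along this frame's y; +y points to the spindle's end. Nothing stands within 50 mm of its sides.
- speed_slide (a joint): Position of the speed slide in m: 0 at the stop at the end of the track away from the spindle (off), 0.08 at the end nearest the spindle. Friction about 1.5 N; it stays where it is left.
- spindle_tip (a point): Centre of the top end of the bare upright steel spindle: a D shaft, diameter 14 mm, its one flat 3 mm from the axis on this frame's +x side; z up; top 2 mm chamfered. Unpressed, this tip is 93 mm above the counter and 26 mm above the dial disc. The tip goes down with the spindle, which does not turn.
- dial: Fixed aluminium disc round the spindle, diameter 68 mm, 2 mm thick, on the mixer's deck; origin at the centre of its underside. Its short black index line lies at +x, the same side as the spindle's flat.
- spindle (a joint): How far the spindle is pressed down, in m: 0 out, 0.008 fully in, at its stop. Spring: about 4 N to start moving, 10 N at the stop; it springs back when released.
- knob_center (a point): Centre of the loose knob (grey skirt, black bar), on its axis, 21 mm above its underside. It stands upright on the counter left or right of the mixer. Skirt diameter 40 mm, 20 mm high; on it a grip bar 13 mm wide (y), 22 mm high, parallel from x = -18 to +18 mm, then a pointed nose to x = +30; white line on top. z up. About 60 g.
- knob: The same knob, origin at the centre of its underside. Below it has a blind D bore, 16 mm deep, 15.8 mm in diameter, flat 3.9 mm from the axis on the nose side (+x): it fits only with the nose to the spindle's flat side. Fully home, the spindle's tip meets the bore's end and the knob's underside is 10 mm above the dial disc (2 mm when pressed all the way).
- vial_center (a point): Bystander: small capped glass vial, diameter 30 mm, 62 mm high, its centre. It stands on the other side of the mixer from the knob.
- beaker_center (a point): Bystander: clear plastic beaker, diameter 72 mm, 75 mm high, its centre; left of the mixer (+y).
- pump_center (a point): Bystander: pale green pump bottle, diameter 62 mm, 171 mm high, its centre, half-way up; right of the mixer (-y).

How it is judged:
On the way, in this order (a step that is already met when the one before it is completed fails the run):
1. the speed slide is at its off stop, away from the spindle (value of joint speed_slide below 0.006 m), for 0.2 s.
2. the knob is fully home on the D spindle (z of knob_center in the frame of spindle_tip between 0.002 and 0.0075 m and horizontal distance between knob_center and spindle_tip below 0.004 m and angle between knob_center's own z axis and vertical below 0.12 rad and angle between the x axis of knob_center and the x axis of spindle_tip, either way round below 0.25 rad), for 0.2 s.
At the end, for the whole second after the job is handed in: Slide within 6 mm of its off stop; knob fully home on the spindle (2.5 mm in depth, 4 mm off centre, upright within 0.12 rad, nose to the flat within 0.25 rad); the fingers still bear on it with over 2 N and hold the spindle pressed in by over 5.5 of its 8 mm (all of step 2 and value of joint speed_slide below 0.006 m and value of joint spindle above 0.0055 m and contact force between the fingers and knob above 2 N); the arm keeps its last pose, push and grip.
It fails at once if the vial is moved more than 30 mm (distance of vial_center from where it was at the start of the episode above 0.03 m).
It fails at once if the beaker is moved more than 30 mm (distance of beaker_center from where it was at the start of the episode above 0.03 m).
It fails at once if the pump is moved more than 30 mm (distance of pump_center from where it was at the start of the episode above 0.03 m).
It also fails if it takes over 54 s, if anything falls off the work surface, if the arm or the gripper's body presses on something with over 40 N, if the wrist force passes 120 N, or if a joint passes its speed limit or range.

## Working session

There is one attempt and no reset: what is moved stays moved. The work goes in short steps, Python scripts to look and compute and a tool call to move; the robot and the scene stay as the last step left them, time stands still between calls to the robot, and variables do not carry over. Pictures are saved under pics/ and viewed, at most 10 in all, crops included, and the job is handed in when it is done.

Besides the shell and the picture viewer there is one more tool, called after ">>>" by a JSON object that holds its "op" and its "data". step_arm: Moves the arm, as the interface text tells. Its arguments: {"type":"object","properties":{"increments":{"type":"array","items":{"type":"array"}},"fingers":{"type":"number"},"grip_force":{"type":"number"}},"required":["increments"]}

```bash
mkdir -p pics; cat > h.py <<'E'
import numpy as np, cv2
from plant import r
def snap(n,f):
    c=r.calibration(n); p,d=r.snapshot(n)
    cv2.imwrite(f'pics/{f}.png',p[:,:,::-1]); np.savez(f'pics/{f}.npz',p=p,d=d,**{k:np.array(v) for k,v in c.items()})
def ray(f,u,v):
    z=np.load(f'pics/{f}.npz'); fl=192/np.tan(np.radians(z['fov_y']/2))
    x,y=(u-z['cx'])/fl,(v-z['cy'])/fl
    if f.startswith('w'):
        a=np.hypot(x,y); k=np.sin(a)/a if a>1e-9 else 1; ry=np.array([x*k,y*k,np.cos(a)])
    else: ry=np.array([x,y,1.])
    return z,ry
def atz(f,u,v,h):
    z,ry=ray(f,u,v); o=-z['R'].T@z['t']; d=z['R'].T@ry; return o+d*(h-o[2])/d[2]
def pt(f,u,v):
    z,ry=ray(f,u,v); D=z['d'][int(round(v)),int(round(u))]; return z['R'].T@(ry*D/ry[2]-z['t'])
E
python3 - <<'E'
from h import *
snap('top','top1'); snap('scene','sc1')
a=cv2.imread('pics/top1.png'); b=cv2.imread('pics/sc1.png')
cv2.imwrite('pics/top1b.png',cv2.resize(a,(800,600),interpolation=cv2.INTER_CUBIC))
s=r.get_state();print({k:np.round(v,3) for k,v in s.items()})
for n in('top','scene','wrist'):
    c=r.calibration(n);print(n,c['fov_y'],c['cx'],c['cy'],np.round(-c['R'].T@c['t'],3))
E
```

```text
{'clock': np.float64(0.1), 'q': array([-1.178,  0.69 , -0.194,  1.566,  0.157,  0.903, -0.215]), 'qd': array([ 0.   , -0.003, -0.   , -0.002,  0.001, -0.   ,  0.001]), 'joint_torque': array([-2.0000e-03, -5.2850e+01, -1.2710e+00, -1.5384e+01, -5.3000e-02,
        2.0000e-03,  0.0000e+00]), 'tool_pos': array([0.219, 0.585, 0.238]), 'eef_rot': array([ 0.178,  0.984, -0.001, -0.   ]), 'contact_force': array([ 0.251, -0.466,  0.099]), 'moment': array([-0.02 ,  0.026, -0.048]), 'finger_force': np.float64(0.0), 'opening': np.float64(0.997)}
top 54.964864615431665 255.18137249130334 188.8673438726456 [0.368 0.002 1.052]
scene 49.62926624049229 261.4847550422654 192.61401540848084 [ 1.406 -0.281  0.823]
wrist 65.70646984690485 257.2322186574234 193.8710943407621 [0.142 0.613 0.383]
```

View pics/top1b.png

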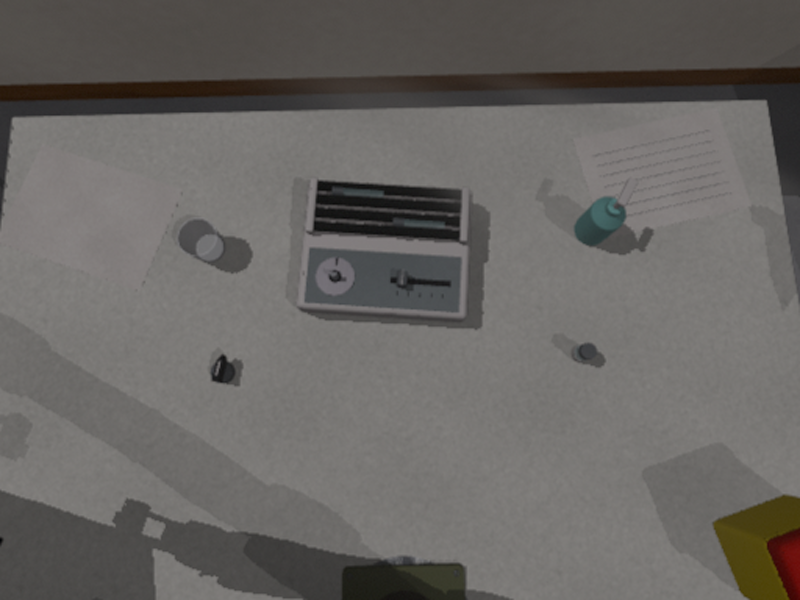

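View pics/sc1.png

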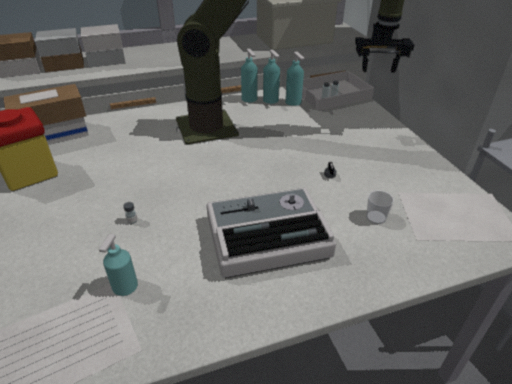

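The top view (800 px scale) shows the spindle at about (335,275), the slide cap at about (402,279) near the spindle end, the knob at about (222,370), the vial at (586,352), the beaker at (208,246) and the pump at (600,222). I'll enlarge crops next.

```bash
python3 - <<'E'
from h import *
a=cv2.imread('pics/top1.png')
A=cv2.resize(a[145:209,185:305],None,fx=6.5,fy=6.5,interpolation=cv2.INTER_CUBIC)   # u=185+x/6.5
B=cv2.resize(a[215:255,130:160],None,fx=4.5,fy=4.5,interpolation=cv2.INTER_CUBIC)
out=np.zeros((600,780,3),np.uint8); out[:416,:780]=A; out[418:418+180,:135]=B
out=cv2.convertScaleAbs(out,alpha=1.5); cv2.imwrite('pics/crop1.png',out)
E
```

```text
(no output)
```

View pics/crop1.png

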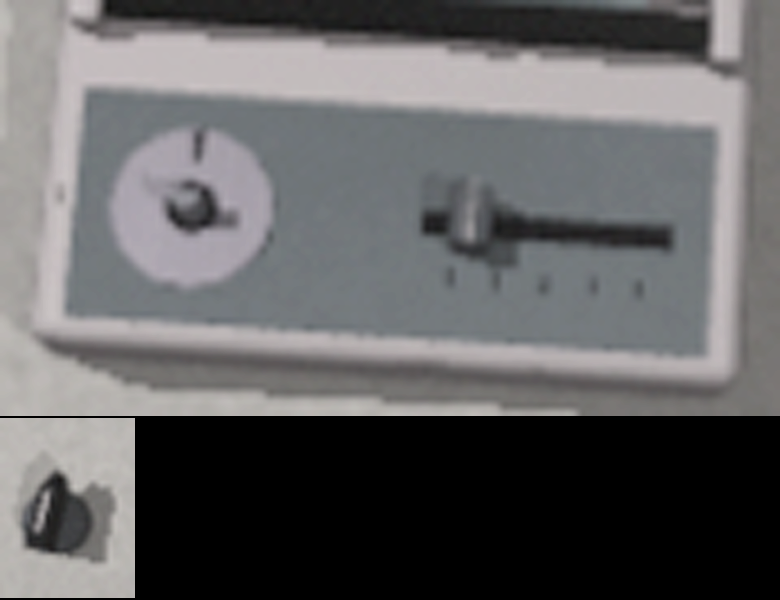

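```bash
python3 - <<'E'
from h import *
A=lambda x,y:(185+(x+.5)/6.5-.5,145+(y+.5)/6.5-.5)
B=lambda x,y:(130+(x+.5)/4.5-.5,215+(y-418+.5)/4.5-.5)
f='top1'
def P(n,uv,h): print(n,np.round(atz(f,*uv,h),4),np.round(pt(f,*uv),4))
P('dial',A(191,207),.067);P('index',A(199,145),.067);P('tip',A(196,208),.093)
P('slide',A(476,210),.091);P('trackL',A(424,224),.065);P('trackR',A(672,238),.065)
P('paneBL',A(68,318),.065);P('paneBR',A(705,355),.065);P('paneTL',A(86,90),.065);P('paneTR',A(717,127),.065)
P('knobnose',B(58,472),.042);P('lineA',B(35,530),.042);P('lineB',B(48,490),.042);P('skirt',B(72,525),.02)
C=lambda x,y:(x/1.5625,y/1.5625)
P('vial',C(586,352),.062);P('beaker',C(208,246),.075);P('pump',C(590,235),.1)
z=np.load('pics/top1.npz')
R=r.calibration('wrist');print(np.round(R['R'],3))
E
```

```text
dial [0.5945 0.1068 0.067 ] [0.5898 0.1046 0.0875]
index [0.6213 0.1032 0.067 ] [0.6201 0.1028 0.0715]
tip [0.5881 0.1019 0.093 ] [0.5909 0.1032 0.0808]
slide [ 0.5847 -0.0127  0.091 ] [ 0.5846 -0.0127  0.0915]
trackL [0.5851 0.009  0.065 ] [0.5851 0.009  0.065 ]
trackR [ 0.5763 -0.0952  0.065 ] [ 0.5766 -0.0953  0.0634]
paneBL [0.5488 0.1586 0.065 ] [0.5493 0.159  0.0623]
paneBR [ 0.5261 -0.1068  0.065 ] [ 0.5262 -0.1068  0.0643]
paneTL [0.6472 0.1513 0.065 ] [0.6475 0.1515 0.0638]
paneTR [ 0.6239 -0.1164  0.065 ] [ 0.624  -0.1164  0.0645]
knobnose [0.4649 0.3053 0.042 ] [0.4653 0.3066 0.0377]
lineA [0.4303 0.3181 0.042 ] [0.4303 0.3183 0.0412]
lineB [0.4542 0.311  0.042 ] [0.4538 0.3098 0.0459]
skirt [0.4341 0.3023 0.02  ] [0.4341 0.3024 0.0196]
vial [ 0.45   -0.3237  0.062 ] [ 0.4502 -0.3243  0.0602]
beaker [0.6518 0.3269 0.075 ] [0.6724 0.3504 0.0043]
pump [ 0.6469 -0.3357  0.1   ] [ 0.6603 -0.3518  0.0546]
[[ 0.352  0.936 -0.001]
 [ 0.888 -0.334  0.317]
 [ 0.296 -0.113 -0.948]]
```

>>> {"op": "step_arm", "data": {"increments": [[[1.9, -2.8, 0], [0, 0, 0.4]], [[1.9, -2.8, 0], [0, 0, 0.4]], [[1.9, -2.8, 0], [0, 0, 0.4]], [[1.9, -2.8, 0], [0, 0, 0.4]], [[1.9, -2.8, 0], [0, 0, 0.4]], [[1.9, -2.8, 0], [0, 0, 0.4]], [[1.9, -2.8, 0], [0, 0, 0.4]], [[1.9, -2.8, 0], [0, 0, 0.4]], [[1.9, -2.8, 0], [0, 0, 0.4]], [[1.9, -2.8, 0], [0, 0, 0.4]]], "fingers": 1}}

```text
clock: 1.1
tool_pos: [0.4099, 0.3038, 0.2385]
eef_rot: [0.144, 0.99, -0.0, -0.0]
contact_force: [0.9, 1.2, 0.9]
opening: 1.0
finger_force: 0.0
```

```bash
python3 - <<'E'
from h import *
snap('wrist','w1'); cv2.imwrite('pics/w1b.png',cv2.convertScaleAbs(cv2.resize(cv2.imread('pics/w1.png'),(800,600),interpolation=cv2.INTER_CUBIC),alpha=1.4))
E
```

```text
(no output)
```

View pics/w1b.png

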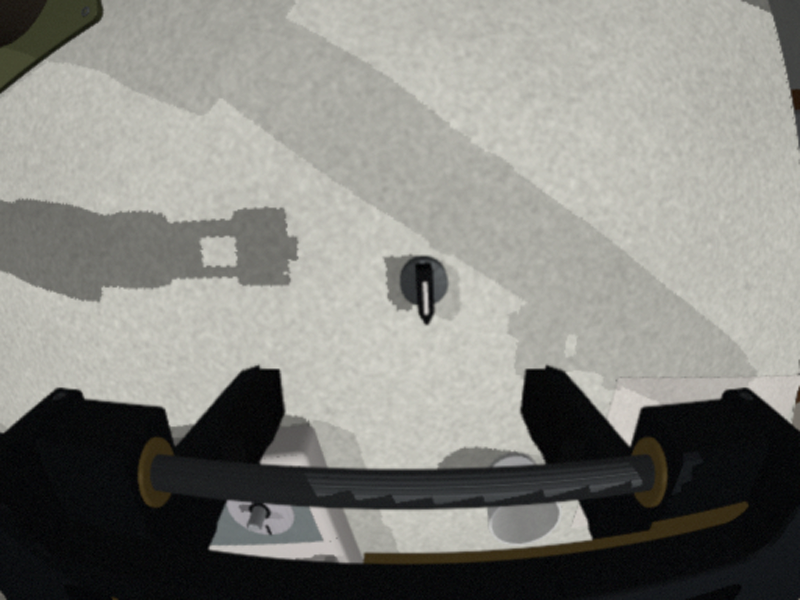

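The knob's nose tip is at about (427,323), the back of the bar at (423,263), and the white line runs (425,284)–(427,314). Image down is roughly world +x.

```bash
python3 - <<'E'
from h import *
for n,x,y,h in (('nose',427,323,.042),('back',423,263,.042),('l1',425,284,.042),('l2',427,314,.042),('skirtL',401,281,.02),('skirtR',447,281,.02)):
    print(n,np.round(atz('w1',x/1.5625,y/1.5625,h),4),np.round(pt('w1',x/1.5625,y/1.5625),4))
# white line fit
z=np.load('pics/w1.npz');p=z['p'];sub=p[160:215,255:290].astype(int).min(2)
d=z['d']
pts=[]
for v in range(160,215):
  for u in range(250,295):
    q=pt('w1',u,v)
    if .036<q[2]<.06: pts.append(q)
pts=np.array(pts);xy=pts[:,:2];print(len(pts),xy.mean(0),pts[:,2].mean())
(c,s,a)=cv2.minAreaRect((xy*1000).astype(np.float32));print(c,s,a)
w,V=np.linalg.eigh(np.cov(xy.T));print(np.degrees(np.arctan2(V[1,1],V[0,1])))
E
```

```text
nose [0.4614 0.308  0.042 ] [0.4637 0.3077 0.0362]
back [0.4138 0.3182 0.042 ] [0.4183 0.3178 0.0237]
l1 [0.4302 0.3152 0.042 ] [0.4303 0.3152 0.0415]
l2 [0.4542 0.3101 0.042 ] [0.4544 0.31   0.0413]
skirtL [0.4286 0.2964 0.02  ] [0.429  0.2963 0.0186]
skirtR [0.4393 0.3324 0.02  ] [0.44   0.3324 0.0177]
360 [0.43743246 0.31331385] 0.040954605070718506
(440.873046875, 312.6015930175781) (13.018940925598145, 47.24427032470703) 76.84809875488281
166.74565965975287
```

>>> {"op": "step_arm", "data": {"increments": [[[1.5, -3.2, 0], [0, 0, 0.8]], [[1.5, -3.2, 0], [0, 0, 0.8]], [[1.5, -3.2, 0], [0, 0, 1.2]], [[1.5, -3.2, 0], [0, 0, 1.2]], [[1.5, -3.2, 0], [0, 0, 1.2]], [[1.5, -3.2, 0], [0, 0, 1.2]], [[1.5, -3.2, 0], [0, 0, 1.2]], [[1.5, -3.2, 0], [0, 0, 1.2]], [[1.5, -3.2, 0], [0, 0, 1.2]], [[1.5, -3.2, 0], [0, 0, 1.2]]]}}

```text
clock: 2.15
tool_pos: [0.5597, -0.0161, 0.2385]
eef_rot: [0.046, 0.999, 0.0, -0.0]
contact_force: [0.6, 0.2, -0.0]
opening: 1.003
finger_force: 0.0
```

```bash
python3 - <<'E'
from h import *
snap('wrist','w2'); cv2.imwrite('pics/w2b.png',cv2.convertScaleAbs(cv2.resize(cv2.imread('pics/w2.png'),(800,600),interpolation=cv2.INTER_CUBIC),alpha=1.2))
E
```

```text
(no output)
```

View pics/w2b.png

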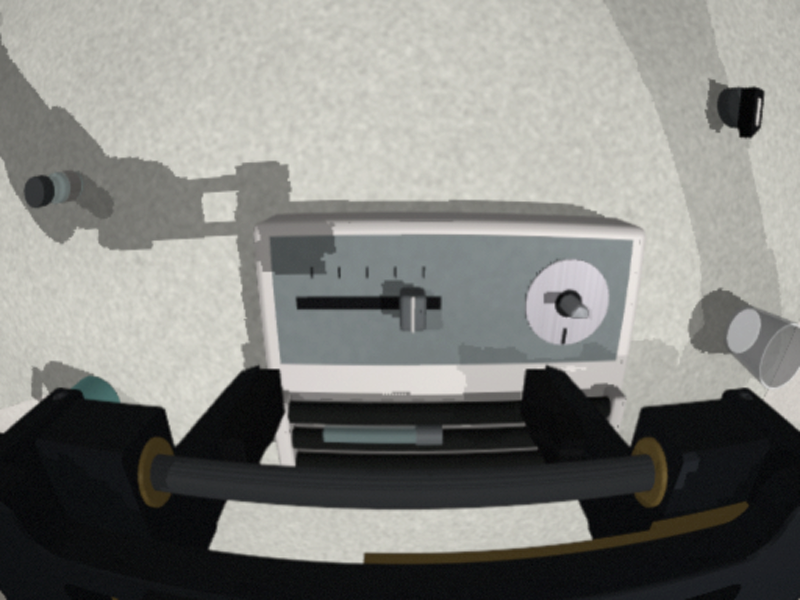

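The cap is at about (413,305), the dial centre at (567,302), the index line at (564,336) and the track's left end at (297,303).

```bash
cat >> h.py <<'E'
def cloud(f,u0,u1,v0,v1):
    return np.array([[*pt(f,u,v),u,v] for v in range(v0,v1) for u in range(u0,u1)])
E
python3 - <<'E'
from h import *
s=1/1.5625
for n,x,y,h in (('dialc',567,302,.067),('dialL',525,302,.067),('dialR',609,302,.067),('idx',564.5,336,.067),('tip',571,303,.09),('trackL',297,303,.065),('trackR',441,303,.065)):
    print(n,np.round(atz('w2',x*s,y*s,h),4),np.round(pt('w2',x*s,y*s),4))
c=cloud('w2',245,285,170,225); k=c[(c[:,2]>.086)&(c[:,2]<.095)];m=cv2.minAreaRect((k[:,:2]*1000).astype(np.float32));print('cap',len(k),m)
c=cloud('w2',345,390,175,215); k=c[(c[:,2]>.088)&(c[:,2]<.097)];m=cv2.minAreaRect((k[:,:2]*1000).astype(np.float32));print('tip',len(k),m,k[:,:3].mean(0))
p=np.load('pics/w2.npz')['p']
c=cloud('w2',330,395,160,225); k=c[(c[:,2]>.0655)&(c[:,2]<.069)];b=np.array([p[int(v),int(u)].min() for u,v in k[:,3:]])
k=k[b>120];print('dialcloud',len(k),cv2.minEnclosingCircle((k[:,:2]*1000).astype(np.float32)))
E
```

```text
dialc [0.5933 0.1043 0.067 ] [0.5892 0.1003 0.0781]
dialL [0.5901 0.0711 0.067 ] [0.5907 0.0716 0.0654]
dialR [0.5966 0.1398 0.067 ] [0.5975 0.141  0.0645]
idx [0.6209 0.1031 0.067 ] [0.621  0.1032 0.0666]
tip [0.5859 0.0991 0.09  ] [0.5883 0.1015 0.0835]
trackL [ 0.5758 -0.096   0.065 ] [ 0.5755 -0.0957  0.0661]
trackR [0.5857 0.0091 0.065 ] [0.5858 0.0091 0.0648]
cap 391 ((582.411865234375, -11.947881698608398), (17.130634307861328, 26.22458267211914), 85.17755126953125)
tip 103 ((591.822509765625, 105.251220703125), (14.220159530639648, 9.940193176269531), 84.6457748413086) [0.59173195 0.10437455 0.09142556]
dialcloud 1675 ((594.3839111328125, 105.5161361694336), 34.444217681884766)
```

>>> {"op": "step_arm", "data": {"increments": [[[0.76, 0.14, -1], [0, 0, 0]], [[0.76, 0.14, -1], [0, 0, 0]], [[0.75, 0.14, -1], [0, 0, 0]], [[0, 0, -2], [0, 0, 0]], [[0, 0, -2], [0, 0, 0]], [[0, 0, -2], [0, 0, 0]], [[0, 0, -2], [0, 0, 0]], [[0, 0, -2], [0, 0, 0]], [[0, 0, -2], [0, 0, 0]], [[0, 0, -1.6], [0, 0, 0]]], "fingers": 0.5}}

```text
clock: 3.2
tool_pos: [0.5815, -0.0085, 0.0707]
eef_rot: [0.045, 0.999, 0.0, -0.001]
contact_force: [0.5, 0.5, 0.5]
opening: 0.503
finger_force: 0.0
```

>>> {"op": "step_arm", "data": {"increments": [[[0, 0, 0], [0, 0, 0]], [[0, 0, 0], [0, 0, 0]], [[0, 0, 0], [0, 0, 0]], [[0, 0, 0], [0, 0, 0]], [[0, 0, 0], [0, 0, 0]], [[-0.08, -0.96, 0], [0, 0, 0]], [[-0.08, -1, 0], [0, 0, 0]], [[-0.08, -1, 0], [0, 0, 0]], [[-0.09, -1, 0], [0, 0, 0]], [[-0.09, -1, 0], [0, 0, 0]]], "fingers": 0.1, "grip_force": 8}}

```text
clock: 4.2
tool_pos: [0.578, -0.0615, 0.0735]
eef_rot: [0.047, 0.999, -0.0, 0.0]
contact_force: [-1.4, 1.3, 5.7]
opening: 0.203
finger_force: 8.0
```

>>> {"op": "step_arm", "data": {"increments": [[[-0.04, -0.5, 0], [0, 0, 0]], [[-0.04, -0.5, 0], [0, 0, 0]], [[-0.04, -0.5, 0], [0, 0, 0]], [[-0.04, -0.5, 0], [0, 0, 0]], [[-0.02, -0.2, 0], [0, 0, 0]], [[-0.02, -0.2, 0], [0, 0, 0]], [[0, -0.1, 0], [0, 0, 0]], [[0, -0.1, 0], [0, 0, 0]], [[0, 0, 0], [0, 0, 0]], [[0, 0, 0], [0, 0, 0]]]}}

```text
clock: 5.2
tool_pos: [0.5761, -0.0832, 0.0735]
eef_rot: [0.046, 0.999, 0.002, 0.0]
contact_force: [-1.7, 8.5, 6.5]
opening: 0.205
finger_force: 8.0
```

>>> {"op": "step_arm", "data": {"increments": [[[0, 0, 0], [0, 0, 0]], [[0, 0, 0], [0, 0, 0]], [[0, 0, 0], [0, 0, 0]], [[0, 0, 1], [0, 0, 0]], [[0, 0, 2], [0, 0, 0]], [[0, 0, 2], [0, 0, 0]], [[0, 0, 2], [0, 0, 0]], [[0, 0, 2], [0, 0, 0]], [[0, 0, 2], [0, 0, 0]], [[0, 0, 1], [0, 0, 0]]], "fingers": 0.45}}

```text
clock: 6.2
tool_pos: [0.5767, -0.0868, 0.195]
eef_rot: [0.047, 0.999, -0.0, 0.001]
contact_force: [-0.2, -0.9, -0.6]
opening: 0.446
finger_force: 0.0
```

>>> {"op": "step_arm", "data": {"increments": [[[-1.4, 4, 0], [0, 0, -0.7]], [[-1.4, 4, 0], [0, 0, -0.7]], [[-1.4, 4, 0], [0, 0, -0.7]], [[-1.4, 4, 0], [0, 0, -0.7]], [[-1.4, 4, 0], [0, 0, -0.7]], [[-1.4, 4, 0], [0, 0, -0.7]], [[-1.4, 4, 0], [0, 0, -0.7]], [[-1.4, 4, 0], [0, 0, -0.7]], [[-1.4, 4, 0], [0, 0, -0.7]], [[-1.4, 4, 0], [0, 0, -0.7]]]}}

```text
clock: 7.2
tool_pos: [0.4353, 0.315, 0.1928]
eef_rot: [0.108, 0.994, -0.0, 0.0]
contact_force: [0.3, -0.5, 0.1]
opening: 0.452
finger_force: 0.0
```

```bash
python3 - <<'E'
from h import *
s=r.get_state();q=s['eef_rot'];print(s['tool_pos'],q)
snap('top','top2');snap('wrist','w3')
c=cloud('top2',235,300,160,195); k=c[(c[:,2]>.084)&(c[:,2]<.098)&(c[:,0]<.61)];print('cap',len(k),k[:,:3].mean(0), cv2.minAreaRect((k[:,:2]*1000).astype(np.float32)))
c=cloud('w3',180,340,60,270);k=c[(c[:,2]>.036)&(c[:,2]<.055)&(np.hypot(c[:,0]-.435,c[:,1]-.314)<.04)];print('knob',len(k),k[:,:3].mean(0), cv2.minAreaRect((k[:,:2]*1000).astype(np.float32)))
E
```

```text
[0.43526469 0.31496315 0.1927683 ] [ 1.08028002e-01  9.94147819e-01 -2.52645428e-04  2.25244941e-05]
cap 63 [ 0.57695905 -0.08264263  0.08960104] ((576.642333984375, -82.5705337524414), (16.434057235717773, 23.599851608276367), 87.3338623046875)
knob 491 [0.43782951 0.31316417 0.040917  ] ((440.49932861328125, 312.5087890625), (12.826016426086426, 46.79839324951172), 77.13972473144531)
```

>>> {"op": "step_arm", "data": {"increments": [[[-0.06, -0.11, -2], [0, 0, -0.3]], [[0, 0, -3], [0, 0, 0]], [[0, 0, -3], [0, 0, 0]], [[0, 0, -3], [0, 0, 0]], [[0, 0, -2], [0, 0, 0]], [[0, 0, -1.5], [0, 0, 0]], [[0, 0, -1], [0, 0, 0]], [[0, 0, -0.8], [0, 0, 0]], [[0, 0, -0.6], [0, 0, 0]], [[0, 0, 0], [0, 0, 0]]]}}

```text
clock: 8.3
tool_pos: [0.4353, 0.3125, 0.0235]
eef_rot: [0.11, 0.994, -0.0, -0.0]
contact_force: [0.0, -0.2, -0.1]
opening: 0.452
finger_force: 0.0
```

>>> {"op": "step_arm", "data": {"increments": [[[0, 0, 0], [0, 0, 0]], [[0, 0, 0], [0, 0, 0]], [[0, 0, 0], [0, 0, 0]], [[0, 0, 0], [0, 0, 0]], [[0, 0, 0], [0, 0, 0]], [[0, 0, 0], [0, 0, 0]], [[0, 0, 0], [0, 0, 0]], [[0, 0, 0], [0, 0, 0]], [[0, 0, 0], [0, 0, 0]], [[0, 0, 0], [0, 0, 0]]], "fingers": 0.05, "grip_force": 30}}

```text
clock: 9.3
tool_pos: [0.4356, 0.3131, 0.0241]
eef_rot: [0.11, 0.994, 0.0, 0.0]
contact_force: [0.0, 0.6, 5.5]
opening: 0.146
finger_force: 30.0
```

>>> {"op": "step_arm", "data": {"increments": [[[0, 0, 2], [0, 0, 0]], [[0, 0, 3], [0, 0, 0]], [[0, 0, 3], [0, 0, 0.5]], [[1, -1.4, 3], [0, 0, 1]], [[2.5, -3.3, 2], [0, 0, 1.2]], [[3, -3.9, 1], [0, 0, 1.2]], [[3, -3.9, 0], [0, 0, 1.2]], [[3, -3.9, 0], [0, 0, 1.2]], [[2.3, -3, 0], [0, 0, 1.2]], [[1, -1.4, 0], [0, 0, 0]]]}}

```text
clock: 10.3
tool_pos: [0.5949, 0.0994, 0.1629]
eef_rot: [0.048, 0.999, -0.001, 0.0]
contact_force: [0.4, 0.7, -0.8]
opening: 0.146
finger_force: 30.0
```

```bash
python3 - <<'E'
from h import *
snap('wrist','w4');s=r.get_state();q=s['eef_rot'];print(s['tool_pos'],q,'yaw',-2*np.degrees(np.arctan2(q[0],q[1])),s['contact_force'])
snap('scene','sc2')
tz=s['tool_pos'][2]
c=cloud('w4',200,330,100,320);zt=tz+.020
k=c[(abs(c[:,2]-zt)<.006)&(np.hypot(c[:,0]-s['tool_pos'][0],c[:,1]-s['tool_pos'][1])<.045)];print(len(k),k[:,:3].mean(0) if len(k) else 0, cv2.minAreaRect((k[:,:2]*1000).astype(np.float32)) if len(k) else 0)
cv2.imwrite('pics/w4b.png',cv2.convertScaleAbs(cv2.resize(cv2.imread('pics/w4.png'),(800,600),interpolation=cv2.INTER_CUBIC),alpha=1.3))
E
```

```text
[0.59567067 0.09834557 0.1628555 ] [ 4.90075260e-02  9.98796628e-01 -1.84324791e-03  4.00611068e-04] yaw -5.618109207559542 [ 1.12914338 -1.43438413 -1.91319817]
2554 [0.59140609 0.09879494 0.18124555] ((593.0328979492188, 94.05156707763672), (38.32246017456055, 41.4600830078125), 56.10881042480469)
```

View pics/w4b.png

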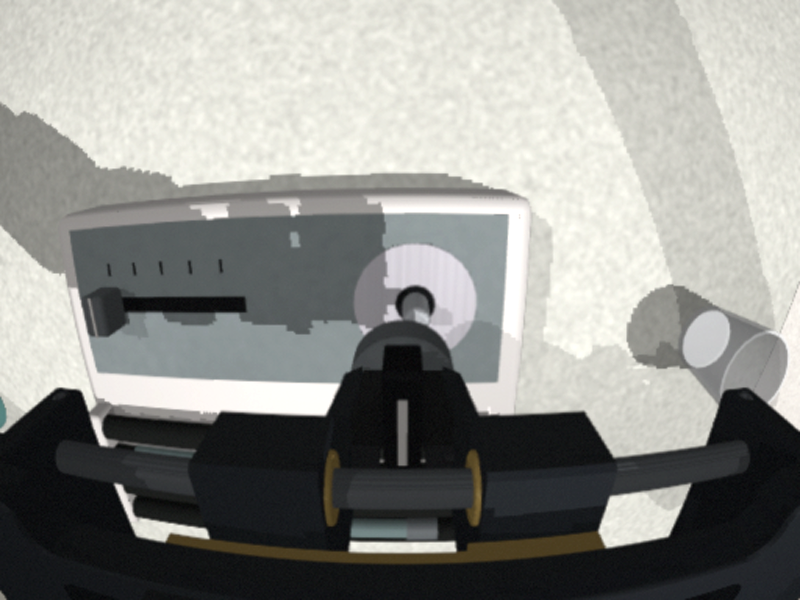

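The knob hangs straight in the grip. The back of its bar top is at about (386–421, 347), the skirt's back rim at (404,321), the rim sides at x≈354 and 453. The dial is at (416,301) and the slide is at the left end of the track.

```bash
python3 - <<'E'
from h import *
s=1/1.5625; T=np.array([0.5957,0.0983,0.1629]);yaw=np.radians(-5.6);X=np.array([np.cos(yaw),np.sin(yaw)]);Y=np.array([-X[1],X[0]])
for n,x,y,h in (('backL',386,347,.181),('backR',421,347,.181),('rim',404,321,.159),('l1',403,402,.181),('l2',402,460,.181)):
    a=atz('w4',x*s,y*s,h);b=pt('w4',x*s,y*s);d=a[:2]-T[:2];print(n,np.round(a,4),np.round(b,4),'tool',np.round([d@X,d@Y],4))
# bar-top cloud
c=cloud('w4',235,280,205,300);k=c[(abs(c[:,2]-.181)<.004)];d=k[:,:2]-T[:2];print(len(k),np.percentile(d@X,[1,50,99]),np.percentile(d@Y,[1,50,99]),np.median(k[:,2]))
c=cloud('w4',220,300,195,260);k=c[(abs(c[:,2]-.159)<.004)];d=k[:,:2]-T[:2];print(len(k),np.percentile(d@X,[0,1]),np.percentile(d@Y,[0,100]),np.median(k[:,2]))
c=cloud('w4',245,290,175,205);k=c[(c[:,2]>.088)&(c[:,2]<.097)];print('tip',len(k),cv2.minAreaRect((k[:,:2]*1000).astype(np.float32)),k[:,2].mean())
print(r.get_state()['tool_pos'])
E
```

```text
backL [0.568  0.0963 0.181 ] [0.5766 0.0947 0.1615] tool [-0.0273 -0.0047]
backR [0.5691 0.1067 0.181 ] [0.5778 0.1067 0.1613] tool [-0.0273  0.0058]
rim [0.5686 0.1017 0.159 ] [0.5755 0.101  0.1405] tool [-0.0273  0.0007]
l1 [0.5876 0.0995 0.181 ] [0.5876 0.0995 0.1809] tool [-0.0082  0.0004]
l2 [0.6108 0.0969 0.181 ] [0.6107 0.0969 0.1811] tool [0.0151 0.0001]
1876 [-0.01884699 -0.00369597  0.01955693] [-9.85932874e-03 -4.86778875e-05  9.66048422e-03] 0.18017198099206605
774 [-0.02113239 -0.02055871] [-0.01848236  0.01820852] 0.15760897016281286
tip 142 ((590.0682373046875, 106.0533676147461), (13.40223217010498, 7.077847003936768), 82.76471710205078) 0.09157389830745893
[0.59386616 0.10180512 0.16293521]
```

>>> {"op": "step_arm", "data": {"increments": [[[0, 0, 0], [0, 0, 0]], [[0, 0, 0], [0, 0, 0]], [[0, 0, 0], [0, 0, 0]], [[0, 0, 0], [0, 0, 0]], [[0, 0, 0], [0, 0, 0]], [[0, 0, 0], [0, 0, 0]], [[0, 0, 0], [0, 0, 0]], [[0, 0, 0], [0, 0, 0]], [[0, 0, 0], [0, 0, 0]], [[0, 0, 0], [0, 0, 0]]]}}

```text
clock: 11.4
tool_pos: [0.5933, 0.1048, 0.1637]
eef_rot: [0.045, 0.999, 0.0, 0.0]
contact_force: [-0.6, 0.8, -1.3]
opening: 0.144
finger_force: 30.0
```

```bash
python3 - <<'E'
from h import *
Ts=[]
for i in range(4):
    st=r.get_state();T=st['tool_pos'];q=st['eef_rot'];snap('wrist','w5');Ts.append(T)
    y=-2*np.arctan2(q[0],q[1]);X=np.array([np.cos(y),np.sin(y)]);Y=np.array([-X[1],X[0]])
    c=cloud('w5',235,280,205,300);k=c[(abs(c[:,2]-.181)<.004)];d=k[:,:2]-T[:2]
    c=cloud('w5',220,300,195,260);k2=c[(abs(c[:,2]-.159)<.004)];e=k2[:,:2]-T[:2]
    c=cloud('w5',245,290,170,205);k=c[(c[:,2]>.088)&(c[:,2]<.097)]
    c=cloud('w5',215,315,145,240);p=np.load('pics/w5.npz')['p'];b=np.array([p[int(v),int(u)].min() for u,v in c[:,3:]]);dd=c[(b>110)&(abs(c[:,2]-.067)<.003)&(np.hypot(c[:,0]-.594,c[:,1]-.105)<.04)]
    A=np.c_[dd[:,:2]]
    print(np.round(T,4),np.degrees(y),np.percentile(d@X,[1,99]),np.percentile(d@Y,[1,99]),'skirt',np.percentile(e@X,1),np.percentile(e@Y,[0,100]),'tip',k[:,:2].min(0),k[:,:2].max(0),'dial',A.min(0),A.max(0))
E
```

```text
[0.5933 0.1048 0.1637] -5.16375558914367 [-0.01806047  0.02011855] [-0.01088419  0.00870382] skirt -0.02000080386527814 [-0.01949131  0.01727953] tip [0.58659688 0.09918494] [0.59226469 0.11179154] dial [0.55407889 0.07151287] [0.61919598 0.14488883]
[0.5932 0.1048 0.1637] -5.163759427187778 [-0.01811097  0.02032378] [-0.01092865  0.00867951] skirt -0.019935591091412845 [-0.0193854   0.01717064] tip [0.58637415 0.09913753] [0.59200879 0.11180352] dial [0.55402091 0.06680886] [0.61930875 0.14488802]
[0.5932 0.1048 0.1637] -5.161176806435434 [-0.01802533  0.02041924] [-0.01115299  0.00874417] skirt -0.019754280550974078 [-0.01951944  0.01741199] tip [0.58662037 0.09917239] [0.59238039 0.11188646] dial [0.5541516  0.06760154] [0.61909319 0.14486635]
[0.5932 0.1048 0.1637] -5.163699681953382 [-0.01807936  0.02059967] [-0.01095769  0.00860942] skirt -0.019929081136597363 [-0.01948768  0.01731129] tip [0.58656396 0.09918718] [0.59199629 0.11182515] dial [0.5542136  0.07153533] [0.61917496 0.14486584]
```

>>> {"op": "step_arm", "data": {"increments": [[[0.07, 0.16, 0], [0, 0, 0]], [[0, 0, -1], [0, 0, 0]], [[0, 0, -1], [0, 0, 0]], [[0, 0, -1], [0, 0, 0]], [[0, 0, -1], [0, 0, 0]], [[0, 0, -0.3], [0, 0, 0]], [[0, 0, -0.2], [0, 0, 0]], [[0, 0, -0.2], [0, 0, 0]], [[0, 0, 0], [0, 0, 0]], [[0, 0, 0], [0, 0, 0]]]}}

```text
clock: 12.6
tool_pos: [0.5942, 0.1065, 0.117]
eef_rot: [0.045, 0.999, 0.0, 0.0]
contact_force: [0.2, -0.1, -1.0]
opening: 0.143
finger_force: 30.0
```

>>> {"op": "step_arm", "data": {"increments": [[[0, 0, -0.1], [0, 0, 0]], [[0, 0, -0.1], [0, 0, 0]], [[0, 0, -0.1], [0, 0, 0]], [[0, 0, -0.1], [0, 0, 0]], [[0, 0, -0.1], [0, 0, 0]], [[0, 0, 0], [0, 0, 0]], [[0, 0, 0], [0, 0, 0]], [[0, 0, 0], [0, 0, 0]], [[0, 0, 0], [0, 0, 0]], [[0, 0, 0], [0, 0, 0]]]}}

```text
clock: 13.6
tool_pos: [0.594, 0.1065, 0.1117]
eef_rot: [0.045, 0.999, 0.0, 0.0]
contact_force: [-0.4, 0.4, -0.7]
opening: 0.141
finger_force: 30.0
```

>>> {"op": "step_arm", "data": {"increments": [[[0, 0, -0.15], [0, 0, 0]], [[0, 0, -0.15], [0, 0, 0]], [[0, 0, -0.15], [0, 0, 0]], [[0, 0, -0.15], [0, 0, 0]], [[0, 0, -0.15], [0, 0, 0]], [[0, 0, -0.15], [0, 0, 0]], [[0, 0, -0.1], [0, 0, 0]], [[0, 0, -0.1], [0, 0, 0]], [[0, 0, 0], [0, 0, 0]], [[0, 0, 0], [0, 0, 0]]]}}

```text
clock: 14.6
tool_pos: [0.5939, 0.1065, 0.101]
eef_rot: [0.045, 0.999, -0.0, 0.0]
contact_force: [-1.3, -0.8, 3.1]
opening: 0.142
finger_force: 30.0
```

>>> {"op": "step_arm", "data": {"increments": [[[0, 0, -0.05], [0, 0, 0]], [[0, 0, -0.05], [0, 0, 0]], [[0, 0, 0], [0, 0, 0]], [[0, 0, 0], [0, 0, 0]], [[0, 0, -0.2], [0, 0, 0]], [[0, 0, -0.2], [0, 0, 0]], [[0, 0, -0.2], [0, 0, 0]], [[0, 0, -0.1], [0, 0, 0]], [[0, 0, 0], [0, 0, 0]], [[0, 0, 0], [0, 0, 0]]]}}

```text
clock: 15.6
tool_pos: [0.594, 0.1065, 0.0932]
eef_rot: [0.045, 0.999, -0.0, 0.0]
contact_force: [-2.6, -1.2, 8.6]
opening: 0.144
finger_force: 30.0
```

>>> {"op": "step_arm", "data": {"increments": [[[0, 0, -0.05], [0, 0, 0]], [[0, 0, -0.05], [0, 0, 0]], [[0, 0, -0.05], [0, 0, 0]], [[0, 0, -0.05], [0, 0, 0]], [[0, 0, 0], [0, 0, 0]], [[0, 0, 0], [0, 0, 0]], [[0, 0, 0], [0, 0, 0]], [[0, 0, 0], [0, 0, 0]], [[0, 0, 0], [0, 0, 0]], [[0, 0, 0], [0, 0, 0]]]}}

```text
clock: 16.6
tool_pos: [0.5941, 0.1066, 0.0928]
eef_rot: [0.045, 0.999, -0.0, 0.001]
contact_force: [-6.6, -1.2, 20.2]
opening: 0.144
finger_force: 30.0
```

```bash
python3 - <<'E'
from h import *
snap('wrist','w6');s=r.get_state();T=s['tool_pos'];print(T,s['contact_force'])
c=cloud('w6',235,280,205,300);k=c[abs(c[:,2]-T[2]-.018)<.006];print('bar top z',np.median(k[:,2]),'expect',.069+.042)
snap('top','top3');c=cloud('top3',235,300,160,195); k=c[(c[:,2]>.084)&(c[:,2]<.098)&(c[:,0]<.61)&(c[:,1]<-.03)];print('cap',len(k),k[:,:3].mean(0))
cv2.imwrite('pics/w6b.png',cv2.convertScaleAbs(cv2.resize(cv2.imread('pics/w6.png'),(800,600),interpolation=cv2.INTER_CUBIC),alpha=1.3))
E
```

```text
[0.59410874 0.10649762 0.0928036 ] [-6.67518305 -2.6035463  20.85904499]
bar top z 0.11013317413606623 expect 0.11100000000000002
cap 0 [nan nan nan]<stdin>:4: RuntimeWarning: Mean of empty slice.
  ret = um.true_divide(
```

View pics/w6b.png

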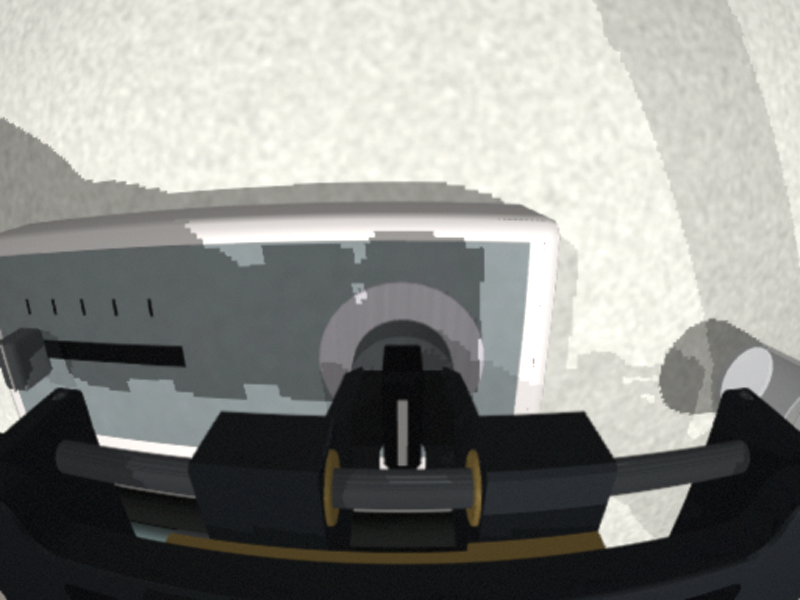

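The knob sits straight and concentric on the dial, its skirt just above the disc. It is at the stop: 20 N, and the bar top is 110 mm above the counter against 111 mm expected. The slide cap at (25,355) is still at the far left end of the track, so I'm handing in.

```bash
python3 -c "
from plant import r
print(r.finish_job())"
```

```text
the job is handed in; nothing more can be done
None
```

I handed the job in at about 17 s: the speed slide is at its off stop, and the knob is home on the D spindle and held pressed to its stop at about 20 N; the vial, beaker and pump bottle were not touched, and no verdict came back from the judge.

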